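Clear a scrap ceramic tile off a sprung ledge into the tub

ROBOT

A 6-joint arm with a two-finger parallel gripper is mounted at the origin on the work surface. World frame = base frame: x ahead of the robot, y to its left, z up, the work surface at z = 0. Lengths are in m, angles in rad, forces in N, time in s.
With the tool pointing down it reaches from about 0.3 to 0.775 m from the base axis. Payload 14.6 kg.
Tool frame: the origin (TCP) lies at the very end of the fingers, on their centre line; the grasp point (between the pads) lies 19 mm behind it; y points along the fingers, z is the direction in which the jaws open and shut, and the axes are right-handed (so a half turn about y gives the same grasp; the last joint's range is limited). The gripper opens to 94 mm and grips with 3 to 60 N. Pads are 16 mm wide; open, the fingers measure 119 mm over their backs; the gripper's body (75 mm by 177 mm) begins 78 mm behind the grasp point.
Start: joints at [1.088, 0.3, 1.521, -0, 1.321, -0.067], TCP at [0.222, 0.503, 0.205] pointing down, gripper open.
Joint ranges: [-3.03, 3.03], [-0.79, 2.21], [0.23, 2.52], [-1.04, 4.18], [0, 3.07], [-2.55, 2.55]. Speed limits (rad/s): [2.22, 2.22, 2.57, 3.14, 3.14, 3.14].

INTERFACE

Orientations are given as a unit quaternion [w, x, y, z].
In Python, from workcell import bot gives the robot as it stands.
- The arm moves only by the tool jog_arm, never from a script. Its argument "steps" is a list that holds one entry, the list of rows, each a list of 6 numbers: the shift along the world's x, y, z in m, then the turn, a rotation vector about the world's x, y, z in degrees. A call has 1 to 20 rows; each row is the pose to reach, as a shift and turn from the pose measured when the call began; what a row does not reach only later rows make up. A row lasts 1/12 s, in which the tool goes at most 41.7 mm and 7.16 degrees, less where a joint would pass 70% of its speed; a pose out of reach is approached as far as the arm can. A call with a gripper value outside its range is refused whole. "claw" is the closure, from 0 (fully open) to 1 (shut), set as the call begins (left out, the last holds). The fingers move at their own pace and stop on an object; "grip_force" is the grip in N (left out, the last holds). Time passes only in rows, so rows that repeat a pose let the fingers close. It gives the time, the measured TCP pose, the force and the opening at its end, in the units of the state.
- bot.state(): the state, without advancing time (a new reading comes with each control period).
- bot.capture(name): name is "scene" or "top" or "wrist"; returns (picture, depth): 400x640x3 uint8, red, green, blue; 400x640 float32, m along the optical axis (not along the pixel's ray), 0 where there is no reading.
- bot.camera_params(name): a dict with "camera_matrix" (3x3 intrinsics, pixels), "cam_to_world" (4x4, takes a point from camera to world coordinates); the wrist camera has in their place "mount" (4x4, takes a point from camera to tool coordinates, whose origin is the TCP and whose axes are the tool frame's). Camera axes: x right, y down, z forward; pixel columns grow to the right and rows downward; lengths in m; the calibration is good to about 2 mm. The wrist camera is an equidistant fisheye: a pixel r from the principal point sees the ray r / f radians off the axis. A picture is of the moment at which its call begins: read the wrist's pose just before it. camera_params takes no time and is no camera call.
- bot.sign_off(): hands the job in, once; it reports no verdict.
The state is a dict: "t": time; "joints": joint angles; "qd": joint speeds; "tau": joint torques, N m; "tcp_pos": TCP position; "ee_rot": TCP orientation; "wrist_force": force on the tool from outside, world axes, zero at the start; "ft_torque": the same for the moment, N m; "gripper_width": opening from 0.0 (shut) to 1.0 (fully open).
Only numpy, scipy, OpenCV 4.12 (cv2) and the standard library are available. Lean on these libraries where they do the work, as an engineer would, in place of code of your own. Each camera call takes 0.05 s, during which the arm holds its last target. There are 200 camera calls.

TASK

The ceramic tile on the sprung steel ledge is scrap: slide it along the ledge and off the open end so that it drops into the grey tub below. It starts against the back wall under a hood, where nothing can get behind it, so press down on its top and draw it forward well clear of the hood, then push it over the lip from behind. Do not lift it; keep the fingers' force on the tile and on the ledge gentle, under 18 N; and leave the tub, the bottle, the beaker and the sieve where they stand.

Things in the scene. Friction and masses are not known exactly. Their poses are not given: they have to be found in the camera images.
- ledge: Fixed stand of the ledge. Origin on the bench, under the tray; z up, y along the tray: +y to its back wall, -y to its open lip. It carries a folded steel tray: floor 94 mm wide inside, 120 mm above the bench when level; back wall's inner face at y = +75 mm, lip at y = -95 mm; side walls full length, 20 mm high, 3 mm thick. A hood 33 mm high covers the tray from the back wall to y = +43 mm.
- tray_hinge (a point): Middle of the tray's hinge line at the foot of the back wall. The rigid tray dips about it on a spring of 35 N m/rad: under a finger 60 mm out from the hinge about 9.5 N/mm, 130 mm out only 2 N/mm, and it sinks more as the tile's weight moves out. A finger held at one height soon loses the tile: watch the force and follow the tray down. Axes as the ledge's.
- tray_lip (a point): Middle of the lip (the tray's open end), at the floor's top surface while the tray is level (it does not follow the dip); axes as the ledge's.
- tile_center (a point): Centre (half-way up) of the loose glazed ceramic tile, a square slab 88 x 88 x 18 mm, about 0.4 kg; z is its upward normal. It lies flat in the tray, 3 mm clear of the side walls, back edge within 6 mm of the back wall, its rear third under the hood. Its friction on the steel is about 0.32; a finger on top grips better: 8 to 12 N of downward press draws it along, much less slips.
- tub: Open grey plastic tub for scrap, loose on the bench below the lip; 190 (x) x 220 (y) x 70 mm high, walls and floor 5 mm. Origin: centre of its underside; z up. Its near end reaches some 20 mm under the lip.
- bottle: Bystander: amber glass bottle with a black cap, 72 mm across, 170 mm tall; origin at the centre of its underside.
- beaker: Bystander: open glass beaker, 72 mm across, 100 mm tall; origin at the centre of its underside.
- sieve: Bystander: low round steel sieve, 100 mm across, 40 mm high; origin at the centre of its underside.
Mind the look-alikes: they are no part of the job. There is more than one size of the part that bears tile_center; the job needs the smallest.

How it is judged:
By the outcome, as a careful person would: the job done as asked, in the order asked, and still so for the second after the job is handed in, with the robot touching nothing.
It also fails if it takes over 67 s, if anything falls off the work surface, if the arm or the gripper's body presses on something with over 40 N, if the wrist force passes 120 N, or if a joint passes its speed limit or range.

## Working session

There is one attempt and no reset: what is moved stays moved. The work goes in short steps, Python scripts to look and compute and a tool call to move; the robot and the scene stay as the last step left them, time stands still between calls to the robot, and variables do not carry over. Pictures are saved under pics/ and viewed, about 8 in all and at most 12, crops included, and the job is handed in when it is done.

Besides the shell and the picture viewer there is one more tool, called after "Emit:" by a JSON object that holds its "name" and its "arguments". jog_arm: Moves the arm, as the interface text tells. Its arguments: {"type":"object","properties":{"steps":{"type":"array"},"claw":{"type":"number"},"grip_force":{"type":"number"}},"required":["steps"]}

```bash
mkdir -p pics
cat > h.py <<'E'
import numpy as np,cv2
from workcell import bot
def cap(n):
    p,d=bot.capture(n); c=bot.camera_params(n); np.savez(f'/tmp/{n}.npz',p=p,d=d,K=c['camera_matrix'],T=c.get('cam_to_world',np.eye(4)))
    return p,d
def load(n):
    z=np.load(f'/tmp/{n}.npz');return z['p'],z['d'],z['K'],z['T']
def cloud(d,K,T):
    v,u=np.mgrid[:d.shape[0],:d.shape[1]]
    P=np.stack([(u-K[0,2])/K[0,0]*d,(v-K[1,2])/K[1,1]*d,d],-1)
    return P@T[:3,:3].T+T[:3,3]
def ray(u,v,z,K,T):
    r=T[:3,:3]@np.linalg.inv(K)@[u,v,1]; o=T[:3,3]; return o+r*(z-o[2])/r[2]
E
python3 - <<'E'
from h import *
for n in('scene','top'):
    p,d=cap(n); cv2.imwrite(f'pics/{n}0.png',p[...,::-1]); T=load(n)[3];print(T.round(3))
print(bot.state())
E
```

```text
[[-0.359  0.782 -0.509  1.336]
 [ 0.933  0.305 -0.19   0.297]
 [ 0.007 -0.543 -0.839  1.371]
 [ 0.     0.     0.     1.   ]]
[[ 0.023 -0.984  0.176  0.345]
 [-1.    -0.021  0.018  0.002]
 [-0.014 -0.176 -0.984  1.376]
 [ 0.     0.     0.     1.   ]]
{'t': 0.1, 'joints': array([ 1.08839300e+00,  3.00401901e-01,  1.52153235e+00, -6.45928160e-06,
        1.32069865e+00, -6.66045284e-02]), 'qd': array([-0.00136714, -0.00089927, -0.00272608, -0.00041157,  0.00030328,
        0.00204738]), 'tau': array([ 2.97558021e-03, -5.32644975e+01, -3.53283226e+01,  7.09794788e-02,
        2.35300872e-02, -1.02844751e-04]), 'tcp_pos': array([0.22205076, 0.50291956, 0.2049449 ]), 'ee_rot': array([-0.69152581,  0.69223504, -0.14604736,  0.14585223]), 'wrist_force': array([ 0.58892432, -0.11009256,  0.01012358]), 'ft_torque': array([-0.02035058, -0.03826854, -0.03225977]), 'gripper_width': 0.9960109749415782}
```

View pics/scene0.png

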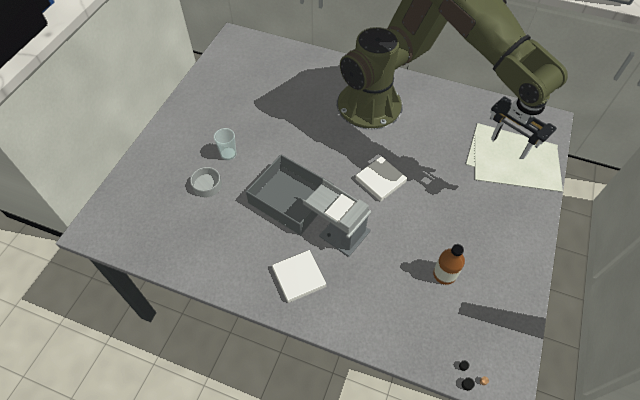

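View pics/top0.png

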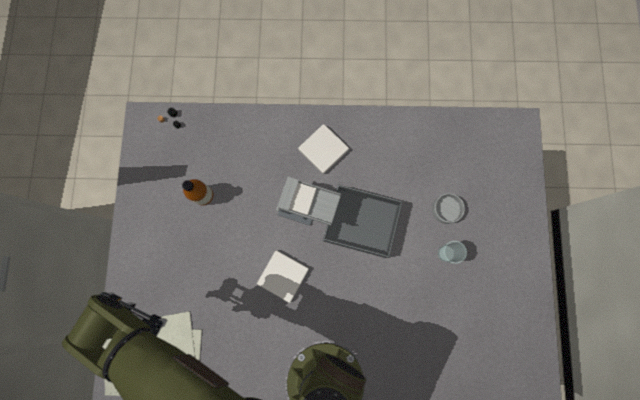

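The scene view shows the ledge (hood about 348,215, white tile 340,205), with the tub at its open end. In the top view the tile is at (303,197), the hood at about (290,200), the tub at (365,222), and two loose look-alike tiles at (324,148) and (284,276). The lip points to world -y.

Run:
```python
from h import *
p,d,K,T=load('top'); W=cloud(d,K,T); print(K.round(1).tolist())
np.set_printoptions(precision=4,suppress=True)
reg=np.zeros(d.shape,bool); reg[165:235,270:350]=1
ok=reg&(d>0)
h,e=np.histogram(W[ok][:,2],np.arange(-.01,.22,.005)); print([(round(a,3),int(b)) for a,b in zip(e,h) if b>5])
for lo,hi,nm in((.15,.165,'hood'),(.128,.147,'tile'),(.112,.127,'floor')):
    m=(ok&(W[...,2]>lo)&(W[...,2]<hi)).astype(np.uint8)
    m=cv2.morphologyEx(m,cv2.MORPH_OPEN,np.ones((3,3)))
    n,l,s,c=cv2.connectedComponentsWithStats(m)
    for i in range(1,n):
        if s[i,4]<60: continue
        q=W[l==i]; r=cv2.minAreaRect(q[:,:2].astype(np.float32)*1000)
        print(nm,s[i],np.median(q,0),r)
for n in('top','scene'):
    p,d,K,T=load(n); W=cloud(d,K,T); g=p.astype(int).min(-1)
    x0,x1,y0,y1=(270,350,165,235) if n=='top' else (300,380,175,255)
    m=np.zeros(d.shape,np.uint8); m[y0:y1,x0:x1]=(g[y0:y1,x0:x1]>190)
    cs,_=cv2.findContours(m,0,2); c=max(cs,key=cv2.contourArea)
    ap=cv2.approxPolyDP(c,3,True)[:,0]; print(n,ap.tolist()); 
    for a in ap: print(ray(*a,.138,K,T))
    print('depth z',np.median(W[m>0],0))
p,d,K,T=load('top'); a=cv2.resize(p[155:265,265:415],None,fx=5,fy=5,interpolation=2)
cv2.imwrite('pics/c1.png',a[...,::-1])
```

```text
[[402.7, 0.0, 320.3], [0.0, 402.7, 201.5], [0.0, 0.0, 1.0]]
[(np.float64(-0.01), 70), (np.float64(-0.005), 1122), (np.float64(0.0), 1606), (np.float64(0.005), 551), (np.float64(0.01), 153), (np.float64(0.015), 23), (np.float64(0.02), 31), (np.float64(0.025), 46), (np.float64(0.03), 13), (np.float64(0.045), 8), (np.float64(0.05), 8), (np.float64(0.055), 7), (np.float64(0.06), 8), (np.float64(0.065), 17), (np.float64(0.07), 24), (np.float64(0.11), 22), (np.float64(0.115), 301), (np.float64(0.12), 449), (np.float64(0.125), 54), (np.float64(0.13), 87), (np.float64(0.135), 403), (np.float64(0.14), 200), (np.float64(0.145), 37), (np.float64(0.15), 239), (np.float64(0.155), 88)]
hood [280 177  17  31 263] [0.591  0.1234 0.1535] ((590.3482055664062, 124.22439575195312), (34.93729782104492, 94.93605041503906), 74.0751953125)
tile [290 182  26  32 551] [0.5747 0.0797 0.1385] ((578.0825805664062, 79.18270874023438), (61.52126693725586, 94.39103698730469), 73.85816955566406)
floor [309 189  31  34 713] [0.5547 0.0123 0.1208] ((556.1502685546875, 13.070636749267578), (78.53966522216797, 94.13998413085938), 73.9205322265625)
top [[301, 185], [294, 209], [306, 213], [314, 188]]
[0.617  0.0859 0.138 ]
[0.5401 0.1053 0.138 ]
[0.5283 0.0675 0.138 ]
[0.6082 0.0447 0.138 ]
depth z [0.5787 0.0727 0.138 ]
scene [[342, 194], [325, 212], [337, 220], [353, 202]]
[0.529  0.0703 0.138 ]
[0.609  0.0446 0.138 ]
[0.6222 0.0877 0.138 ]
[0.5445 0.1113 0.138 ]
depth z [0.5562 0.0926 0.1333]
```

View pics/c1.png

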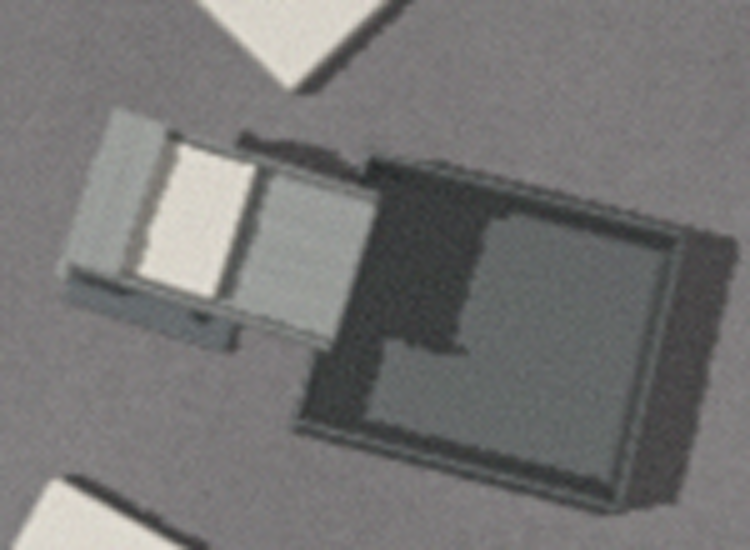

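```bash
cat >> h.py <<'E'
from scipy.spatial.transform import Rotation as R
O=np.array([.5715,.066]); X=np.array([.961,-.276]); Y=np.array([.276,.961])
def rep():
    s=bot.state(); p=s['tcp_pos']; q=s['ee_rot']; M=R.from_quat(q[[1,2,3,0]]).as_matrix()
    v=p[:2]-O
    f=s['wrist_force']
    print('t %.2f'%s['t'],'tcp',p.round(4),'ledge xy mm',(1e3*v@X).round(1),(1e3*v@Y).round(1),'F',f.round(1),'w %.3f'%s['gripper_width'],'jaw ang',np.degrees(np.arctan2(M[1,2],M[0,2])).round(2),'tooly',M[:,1].round(3))
E
python3 - <<'E'
from h import *
rep()
E
```

```text
t 0.10 tcp [0.2221 0.5029 0.2049] ledge xy mm -456.4 323.4 F [ 0.6 -0.1  0. ] w 0.996 jaw ang 66.18 tooly [-0.    -0.001 -1.   ]
```

Emit:
{"name": "jog_arm", "arguments": {"steps": [[[0.03, -0.035, 0.01, 0, 0, -7], [0.06, -0.07, 0.01, 0, 0, -14], [0.085, -0.1, 0.01, 0, 0, -20], [0.11, -0.13, 0.01, 0, 0, -26], [0.135, -0.16, 0.01, 0, 0, -32], [0.16, -0.19, 0.01, 0, 0, -38], [0.185, -0.22, 0.01, 0, 0, -44], [0.21, -0.25, 0.01, 0, 0, -50], [0.235, -0.28, 0.01, 0, 0, -56], [0.26, -0.31, 0.01, 0, 0, -62], [0.285, -0.335, 0.01, 0, 0, -67], [0.31, -0.365, 0.01, 0, 0, -73], [0.33, -0.39, 0.01, 0, 0, -78], [0.345, -0.407, 0.005, 0, 0, -80.5], [0.352, -0.415, 0, 0, 0, -81.5], [0.355, -0.4177, -0.005, 0, 0, -82.2], [0.355, -0.4177, -0.01, 0, 0, -82.2], [0.355, -0.4177, -0.01, 0, 0, -82.2], [0.355, -0.4177, -0.01, 0, 0, -82.2]]], "claw": 0.57}}

```text
t: 1.68
tcp_pos: [0.5763, 0.0864, 0.1948]
ee_rot: [0.426, -0.426, 0.565, -0.564]
wrist_force: [0.7, 0.3, 0.7]
gripper_width: 0.429
```

Run:
```python
from h import *
rep()
p,d=cap('scene'); cv2.imwrite('pics/s1.png',cv2.resize(p[130:280,230:430],None,fx=4,fy=4,interpolation=2)[...,::-1])
rep()
```

```text
t 1.68 tcp [0.5763 0.0864 0.1948] ledge xy mm -1.0 20.9 F [0.7 0.3 0.7] w 0.429 jaw ang -15.89 tooly [-0.002  0.    -1.   ]
t 1.73 tcp [0.5765 0.0863 0.1952] ledge xy mm -0.8 20.9 F [-0.5  0.2  0.3] w 0.429 jaw ang -15.9 tooly [-0.001  0.    -1.   ]
```

View pics/s1.png

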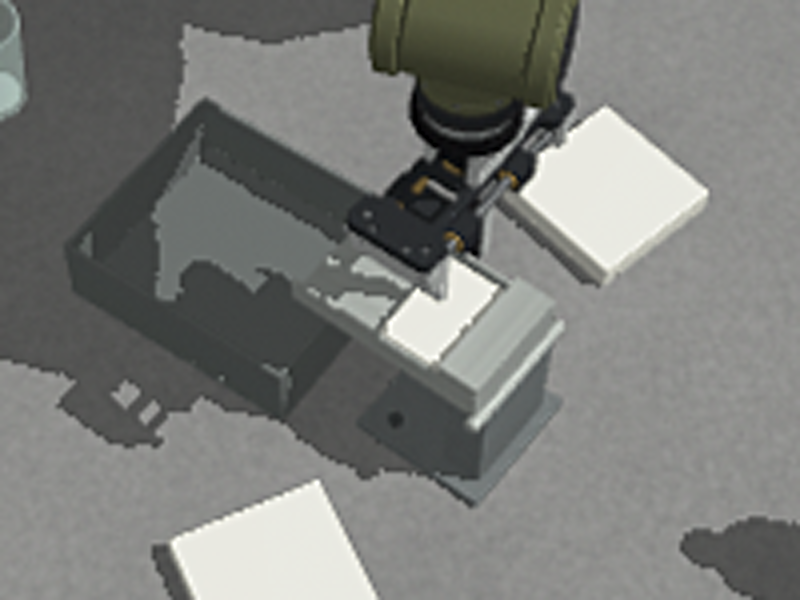

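The view shows the fingers above the tile, clear of the hood and straddling the tray's axis. Next I descend to just above the tile.

Emit:
{"name": "jog_arm", "arguments": {"steps": [[[0, 0, -0.015, 0, 0, 0], [0, 0, -0.03, 0, 0, 0], [0, 0, -0.042, 0, 0, 0], [0, 0, -0.049, 0, 0, 0], [0, 0, -0.052, 0, 0, 0], [0, 0, -0.053, 0, 0, 0], [0, 0, -0.0535, 0, 0, 0], [0, 0, -0.054, 0, 0, 0], [0, 0, -0.0545, 0, 0, 0]]]}}

```text
t: 2.48
tcp_pos: [0.5768, 0.0863, 0.1413]
ee_rot: [0.426, -0.426, 0.564, -0.564]
wrist_force: [-0.6, 0.0, 0.3]
gripper_width: 0.43
```

Emit:
{"name": "jog_arm", "arguments": {"steps": [[[0, 0, -0.0005, 0, 0, 0], [0, 0, -0.001, 0, 0, 0], [0, 0, -0.0015, 0, 0, 0], [0, 0, -0.002, 0, 0, 0], [0, 0, -0.0025, 0, 0, 0], [0, 0, -0.003, 0, 0, 0], [0, 0, -0.0032, 0, 0, 0]]]}}

```text
t: 3.07
tcp_pos: [0.5768, 0.0863, 0.1382]
ee_rot: [0.426, -0.426, 0.564, -0.564]
wrist_force: [-1.4, -0.2, 3.2]
gripper_width: 0.429
```

Emit:
{"name": "jog_arm", "arguments": {"steps": [[[0, 0, -0.0003, 0, 0, 0], [0, 0, -0.0005, 0, 0, 0], [0, 0, -0.0006, 0, 0, 0], [0, 0, -0.0006, 0, 0, 0]]]}}

```text
t: 3.4
tcp_pos: [0.5768, 0.0863, 0.1379]
ee_rot: [0.426, -0.426, 0.564, -0.564]
wrist_force: [-3.2, -0.2, 5.5]
gripper_width: 0.43
```

Emit:
{"name": "jog_arm", "arguments": {"steps": [[[0, 0, -0.0003, 0, 0, 0], [0, 0, -0.0006, 0, 0, 0], [0, 0, -0.0008, 0, 0, 0], [0, 0, -0.0008, 0, 0, 0]]]}}

```text
t: 3.73
tcp_pos: [0.5769, 0.0862, 0.1377]
ee_rot: [-0.426, 0.426, -0.564, 0.564]
wrist_force: [-3.5, -0.3, 8.0]
gripper_width: 0.435
```

Emit:
{"name": "jog_arm", "arguments": {"steps": [[[0, 0, -0.0008, 0, 0, 0], [0, -0.0005, -0.0009, 0, 0, 0], [-0.0003, -0.0014, -0.001, 0, 0, 0], [-0.0006, -0.0024, -0.0011, 0, 0, 0], [-0.0009, -0.0034, -0.0012, 0, 0, 0], [-0.0012, -0.0043, -0.0012, 0, 0, 0], [-0.0015, -0.0053, -0.0013, 0, 0, 0], [-0.0018, -0.0063, -0.0013, 0, 0, 0], [-0.0021, -0.0072, -0.0014, 0, 0, 0], [-0.0021, -0.0072, -0.0014, 0, 0, 0]]]}}

```text
t: 4.57
tcp_pos: [0.5756, 0.0794, 0.1373]
ee_rot: [-0.427, 0.425, -0.564, 0.565]
wrist_force: [0.7, 2.1, 7.7]
gripper_width: 0.429
```

Run:
```python
from h import *
rep()
p,d=cap('scene'); cv2.imwrite('pics/s2.png',cv2.resize(p[170:260,280:390],None,fx=6,fy=6,interpolation=2)[...,::-1])
```

```text
t 4.57 tcp [0.5756 0.0794 0.1373] ledge xy mm 0.2 14.0 F [0.7 2.1 7.7] w 0.429 jaw ang -15.9 tooly [ 0.004  0.001 -1.   ]
```

View pics/s2.png

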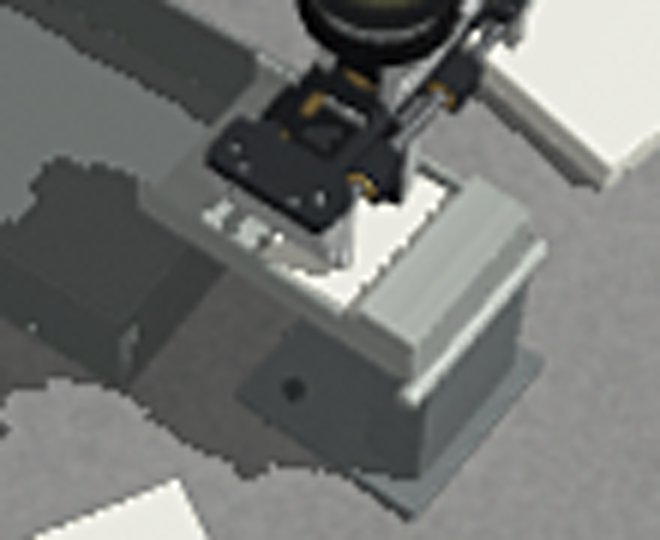

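The picture shows the fingers pressed on the tile, with its front edge in shadow, so I'll measure that edge by depth.

```bash
cat >> h.py <<'E'
def prof(cams=('scene','top'),xs=(-44,-35),z0=.14,fresh=True):
    for n in cams:
        if fresh: cap(n)
        p,d,K,T=load(n); W=cloud(d,K,T)
        lx=(W[...,:2]-O)@X*1e3; ly=(W[...,:2]-O)@Y*1e3
        for s in (1,-1):
            m=(d>0)&(lx*s<-xs[0] if 0 else True)&(abs(lx*s-39)<5)&(W[...,2]>.09)&(W[...,2]<.165)
            print(n,'x',39*s,[(y,int(round(1e3*np.median(W[...,2][k]))),int(np.median(p[k].min(-1)))) for y in range(-95,50,6) for k in [m&(abs(ly-y)<3)] if k.sum()>1])
E
python3 - <<'E'
from h import *
prof()
E
```

```text
scene x 39 [(-47, 119, 135), (-35, 120, 167), (-17, 136, 129), (-11, 135, 138), (-5, 136, 136), (1, 137, 133), (7, 138, 135), (13, 138, 206), (19, 137, 224), (25, 135, 228), (31, 137, 228), (37, 136, 149), (43, 143, 143), (49, 153, 177)]
scene x -39 [(-89, 118, 98), (-83, 117, 100), (-77, 116, 92), (19, 136, 190), (25, 137, 233), (31, 136, 233), (37, 137, 218), (43, 136, 127), (49, 152, 166)]
top x 39 [(-95, 117, 85), (-89, 120, 96), (-83, 119, 95), (-77, 117, 96), (-71, 116, 93), (-65, 118, 112), (-59, 118, 157), (-53, 118, 123), (-47, 118, 99), (-41, 117, 126), (-35, 119, 112)]
top x -39 [(-95, 114, 85), (-89, 118, 92), (-83, 116, 96), (-77, 119, 94), (-71, 118, 92), (-65, 118, 79)]
```

Emit:
{"name": "jog_arm", "arguments": {"steps": [[[0, 0, -0.0007, 0, 0, 0], [-0.0003, -0.001, -0.0009, 0, 0.1, 0], [-0.0006, -0.002, -0.001, 0, 0.2, 0], [-0.0009, -0.003, -0.001, 0, 0.2, 0], [-0.0012, -0.004, -0.0011, 0, 0.2, 0], [-0.0015, -0.005, -0.0012, 0, 0.2, 0], [-0.0017, -0.006, -0.0013, 0, 0.2, 0], [-0.002, -0.007, -0.0013, 0, 0.2, 0], [-0.0023, -0.008, -0.0014, 0, 0.2, 0], [-0.0026, -0.009, -0.0015, 0, 0.2, 0], [-0.0029, -0.01, -0.0015, 0, 0.2, 0], [-0.0032, -0.011, -0.0016, 0, 0.2, 0], [-0.0035, -0.012, -0.0017, 0, 0.2, 0], [-0.0038, -0.013, -0.0018, 0, 0.2, 0], [-0.0041, -0.0144, -0.0019, 0, 0.2, 0]]]}}

```text
t: 5.97
tcp_pos: [0.5723, 0.0656, 0.1366]
ee_rot: [0.427, -0.425, 0.564, -0.564]
wrist_force: [0.7, 3.3, 8.4]
gripper_width: 0.429
```

Run:
```python
from h import *
rep()
prof(('scene',))
```

```text
t 5.97 tcp [0.5723 0.0656 0.1366] ledge xy mm 0.9 -0.1 F [0.7 3.3 8.4] w 0.429 jaw ang -15.89 tooly [ 0.003  0.002 -1.   ]
scene x 39 [(-65, 124, 146), (-47, 120, 170), (-29, 134, 133), (-23, 136, 137), (-17, 136, 134), (-11, 134, 134), (-5, 133, 212), (1, 132, 215), (7, 136, 230), (13, 136, 228), (19, 137, 227), (25, 135, 228), (31, 135, 233), (37, 135, 140), (49, 153, 174)]
scene x -39 [(7, 134, 206), (13, 135, 232), (19, 136, 226), (25, 135, 230), (31, 135, 226), (37, 136, 177), (49, 150, 171)]
```

Emit:
{"name": "jog_arm", "arguments": {"steps": [[[0, 0, -0.0007, 0, 0, 0], [-0.0003, -0.001, -0.0008, 0, 0.1, 0], [-0.0006, -0.002, -0.0009, 0, 0.2, 0], [-0.0009, -0.003, -0.001, 0, 0.2, 0], [-0.0013, -0.0042, -0.0011, 0, 0.2, 0], [-0.0017, -0.0055, -0.0012, 0, 0.2, 0], [-0.0021, -0.0068, -0.0013, 0, 0.2, 0], [-0.0025, -0.008, -0.0014, 0, 0.2, 0], [-0.0029, -0.0092, -0.0015, 0, 0.2, 0], [-0.0033, -0.0104, -0.0016, 0, 0.2, 0], [-0.0037, -0.0116, -0.0017, 0, 0.2, 0], [-0.0041, -0.0128, -0.0018, 0, 0.2, 0], [-0.0045, -0.014, -0.0019, 0, 0.2, 0], [-0.0049, -0.0152, -0.002, 0, 0.2, 0], [-0.0052, -0.0164, -0.0021, 0, 0.2, 0], [-0.0055, -0.0174, -0.0022, 0, 0.2, 0]]]}}

```text
t: 7.35
tcp_pos: [0.5676, 0.0485, 0.1355]
ee_rot: [0.427, -0.425, 0.565, -0.564]
wrist_force: [1.0, 3.9, 9.4]
gripper_width: 0.431
```

Run:
```python
from h import *
rep()
prof(('scene',))
```

```text
t 7.35 tcp [0.5676 0.0485 0.1355] ledge xy mm 1.0 -17.9 F [1.  3.9 9.4] w 0.431 jaw ang -15.89 tooly [ 0.002  0.003 -1.   ]
scene x 39 [(-47, 133, 136), (-41, 132, 138), (-35, 133, 134), (-29, 135, 135), (-23, 134, 134), (-17, 136, 173), (-11, 135, 230), (-5, 134, 226), (1, 135, 225), (7, 135, 226), (13, 134, 226), (19, 135, 227), (25, 133, 228), (31, 137, 231), (37, 136, 149), (49, 150, 175)]
scene x -39 [(-11, 133, 215), (-5, 133, 227), (1, 135, 228), (7, 133, 227), (13, 134, 226), (19, 135, 230), (25, 135, 227), (31, 135, 232), (37, 134, 148), (49, 150, 171)]
```

Emit:
{"name": "jog_arm", "arguments": {"steps": [[[0, 0, -0.0007, 0, 0, 0], [-0.0003, -0.001, -0.0008, 0, 0.1, 0], [-0.0006, -0.002, -0.0009, 0, 0.1, 0], [-0.0009, -0.003, -0.001, 0, 0.1, 0], [-0.0013, -0.0042, -0.0011, 0, 0.1, 0], [-0.0017, -0.0055, -0.0012, 0, 0.1, 0], [-0.0021, -0.0068, -0.0013, 0, 0.1, 0], [-0.0025, -0.008, -0.0014, 0, 0.1, 0], [-0.0029, -0.0092, -0.0015, 0, 0.1, 0], [-0.0033, -0.0104, -0.0016, 0, 0.1, 0], [-0.0037, -0.0116, -0.0017, 0, 0.1, 0], [-0.0041, -0.0128, -0.0018, 0, 0.1, 0], [-0.0045, -0.014, -0.0019, 0, 0.1, 0], [-0.0049, -0.0152, -0.002, 0, 0.1, 0], [-0.0052, -0.0164, -0.0021, 0, 0.1, 0], [-0.0055, -0.0174, -0.0022, 0, 0.1, 0]]]}}

```text
t: 8.73
tcp_pos: [0.5629, 0.0315, 0.1344]
ee_rot: [0.428, -0.424, 0.565, -0.564]
wrist_force: [0.1, 2.9, 8.9]
gripper_width: 0.431
```

Run:
```python
from h import *
rep()
prof(('scene',))
```

```text
t 8.73 tcp [0.5629 0.0315 0.1344] ledge xy mm 1.2 -35.5 F [0.1 2.9 8.9] w 0.431 jaw ang -15.89 tooly [ 0.003  0.004 -1.   ]
scene x 39 [(-77, 122, 147), (-65, 131, 135), (-59, 132, 138), (-53, 134, 136), (-47, 133, 136), (-41, 133, 122), (-35, 132, 212), (-29, 138, 225), (-23, 133, 229), (-17, 132, 225), (-11, 136, 226), (-5, 134, 226), (1, 136, 225), (7, 136, 227), (13, 136, 225), (19, 138, 226), (25, 127, 199), (31, 118, 99), (49, 151, 175)]
scene x -39 [(-29, 131, 204), (-23, 135, 231), (-17, 135, 229), (-11, 135, 226), (-5, 134, 226), (1, 134, 225), (7, 133, 228), (13, 134, 223), (19, 130, 200), (25, 118, 162), (31, 118, 95), (49, 153, 174)]
```

Emit:
{"name": "jog_arm", "arguments": {"steps": [[[0, 0, -0.0007, 0, 0, 0], [-0.0003, -0.001, -0.0008, -0.1, 0.1, 0], [-0.0006, -0.002, -0.0009, -0.2, 0.2, 0], [-0.0009, -0.003, -0.001, -0.2, 0.2, 0], [-0.0013, -0.0042, -0.0011, -0.2, 0.2, 0], [-0.0017, -0.0055, -0.0012, -0.2, 0.2, 0], [-0.0021, -0.0068, -0.0013, -0.2, 0.2, 0], [-0.0025, -0.008, -0.0014, -0.2, 0.2, 0], [-0.0029, -0.0092, -0.0015, -0.2, 0.2, 0], [-0.0033, -0.0104, -0.0016, -0.2, 0.2, 0], [-0.0037, -0.0116, -0.0017, -0.2, 0.2, 0], [-0.0041, -0.0128, -0.0019, -0.2, 0.2, 0], [-0.0045, -0.014, -0.002, -0.2, 0.2, 0], [-0.0049, -0.0152, -0.0021, -0.2, 0.2, 0], [-0.0052, -0.0164, -0.0022, -0.2, 0.2, 0], [-0.0054, -0.017, -0.0023, -0.2, 0.2, 0]]]}}

```text
t: 10.12
tcp_pos: [0.5582, 0.0148, 0.1331]
ee_rot: [-0.427, 0.425, -0.564, 0.564]
wrist_force: [0.8, 3.5, 9.5]
gripper_width: 0.432
```

Run:
```python
from h import *
rep()
prof(('scene',))
```

```text
t 10.12 tcp [0.5582 0.0148 0.1331] ledge xy mm 1.4 -52.9 F [0.8 3.5 9.5] w 0.432 jaw ang -15.88 tooly [ 0.002  0.002 -1.   ]
scene x 39 [(-83, 130, 128), (-77, 131, 137), (-71, 131, 136), (-65, 133, 135), (-59, 130, 131), (-53, 131, 213), (-47, 133, 222), (-41, 133, 229), (-35, 134, 227), (-29, 131, 226), (-23, 135, 226), (-17, 132, 226), (-11, 132, 225), (-5, 134, 226), (1, 134, 230), (7, 132, 197), (25, 118, 126), (49, 150, 176)]
scene x -39 [(-47, 132, 216), (-41, 133, 232), (-35, 131, 226), (-29, 133, 224), (-23, 135, 226), (-17, 133, 231), (-11, 134, 227), (-5, 133, 227), (1, 127, 188), (7, 115, 166), (13, 114, 169), (19, 116, 170), (25, 118, 138), (31, 117, 95), (37, 118, 116), (49, 152, 172)]
```

Emit:
{"name": "jog_arm", "arguments": {"steps": [[[0, 0, 0, 0, 0, 0], [0, 0, 0.0007, 0, 0, 0], [0, 0, 0.0014, 0, 0, 0], [0, 0, 0.0021, 0, 0, 0], [0, 0, 0.0028, 0, 0, 0], [0, 0, 0.0036, 0, 0, 0], [0, 0, 0.0045, 0, 0, 0], [0, 0, 0.0055, 0, 0, 0], [0, 0, 0.007, 0, 0, 0], [0, 0, 0.015, 0, 0, 0], [0, 0, 0.03, 0, 0, 0], [0.002, 0.007, 0.045, 0, 0, 0], [0.007, 0.026, 0.047, 0, 0, 0], [0.013, 0.048, 0.047, 0, 0.1, 0], [0.018, 0.067, 0.047, 0, 0.1, 0], [0.0195, 0.0735, 0.047, 0, 0.1, 0], [0.02, 0.0744, 0.047, 0, 0.1, 0], [0.02, 0.0744, 0.047, 0, 0.1, 0]]]}}

```text
t: 11.67
tcp_pos: [0.5781, 0.0888, 0.1802]
ee_rot: [0.427, -0.426, 0.564, -0.564]
wrist_force: [0.4, -0.5, 0.2]
gripper_width: 0.428
```

Run:
```python
from h import *
rep()
prof(('scene','top'))
p=load('scene')[0]; cv2.imwrite('pics/s3.png',cv2.resize(p[140:260,240:390],None,fx=5,fy=5,interpolation=2)[...,::-1])
```

```text
t 11.67 tcp [0.5781 0.0888 0.1802] ledge xy mm 0.0 23.8 F [ 0.4 -0.5  0.2] w 0.428 jaw ang -15.86 tooly [ 0.     0.001 -1.   ]
scene x 39 [(-83, 135, 126), (-77, 137, 138), (-71, 136, 136), (-65, 136, 152), (-59, 137, 237), (-53, 136, 127), (-47, 139, 149), (-41, 136, 231), (-35, 138, 227), (-29, 138, 234), (-23, 138, 144), (-17, 138, 160), (-11, 138, 136), (-5, 136, 134), (1, 137, 135), (7, 127, 184), (31, 120, 94), (49, 153, 178)]
scene x -39 [(1, 132, 188), (7, 118, 162), (13, 120, 169), (19, 118, 171), (25, 118, 136), (31, 120, 93), (37, 121, 110), (49, 152, 168)]
top x 39 [(-95, 121, 89), (-89, 120, 99), (-83, 137, 124), (-77, 137, 125), (-71, 137, 150), (-65, 138, 208), (-59, 136, 134), (-53, 138, 139), (-47, 138, 213), (-41, 138, 207), (-35, 136, 215), (-29, 136, 188), (-23, 137, 130), (7, 120, 152)]
top x -39 [(-95, 120, 101), (-89, 122, 127), (-83, 137, 163), (-77, 136, 177), (-71, 138, 172), (-65, 136, 177), (-59, 137, 168)]
```

View pics/s3.png

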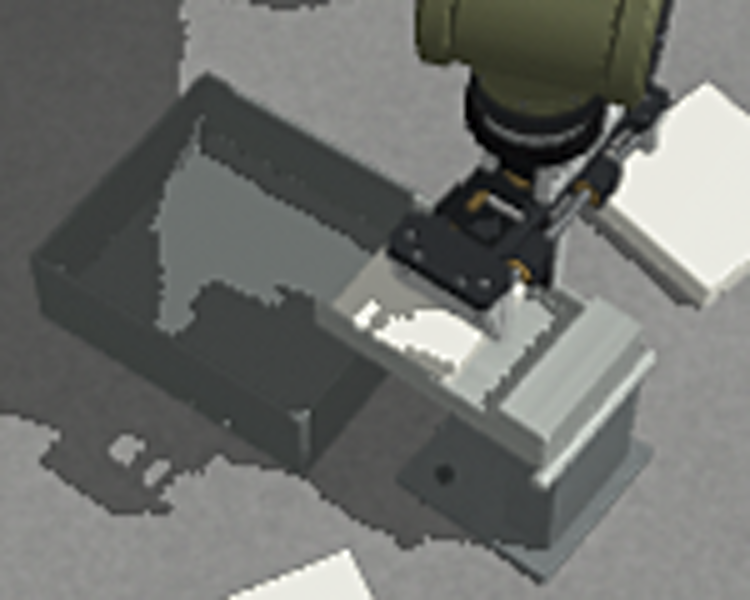

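The picture shows the tile square in the tray and clear of the hood, with the fingers over bare floor behind it (crop 510,330). Next I lower them behind the tile.

Emit:
{"name": "jog_arm", "arguments": {"steps": [[[0, 0, -0.015, 0, 0, 0], [0, 0, -0.03, 0, 0, 0], [0, 0, -0.042, 0, 0, 0], [0, 0, -0.049, 0, 0, 0], [0, 0, -0.052, 0, 0, 0], [0, 0, -0.054, 0, 0, 0], [0, 0, -0.0545, 0, 0, 0], [0, 0, -0.0545, 0, 0, 0]]]}}

```text
t: 12.43
tcp_pos: [0.5783, 0.0882, 0.1262]
ee_rot: [0.427, -0.425, 0.565, -0.564]
wrist_force: [0.1, 0.1, 0.7]
gripper_width: 0.428
```

Emit:
{"name": "jog_arm", "arguments": {"steps": [[[-0.0006, -0.002, 0, 0, 0, 0], [-0.0012, -0.004, 0, 0, 0, 0], [-0.0017, -0.006, 0, 0, 0, 0], [-0.0022, -0.0077, 0, 0, 0, 0], [-0.0026, -0.009, 0, 0, 0, 0], [-0.0029, -0.01, 0, 0, 0, 0], [-0.0032, -0.011, 0, 0, 0, 0], [-0.0034, -0.012, 0, 0, 0, 0], [-0.0037, -0.013, 0, 0, 0, 0], [-0.004, -0.014, -0.0003, 0, 0, 0], [-0.0043, -0.015, -0.0005, 0, 0, 0], [-0.0046, -0.016, -0.0007, 0, 0, 0], [-0.0049, -0.017, -0.001, 0, 0, 0], [-0.0052, -0.018, -0.001, 0, 0, 0], [-0.0055, -0.019, -0.001, 0, 0, 0], [-0.0058, -0.02, -0.001, 0, 0, 0]]]}}

```text
t: 13.77
tcp_pos: [0.5724, 0.0681, 0.1252]
ee_rot: [0.427, -0.425, 0.565, -0.564]
wrist_force: [0.2, 1.6, 0.6]
gripper_width: 0.432
```

Run:
```python
from h import *
rep()
prof(('scene',))
```

```text
t 13.77 tcp [0.5724 0.0681 0.1252] ledge xy mm 0.3 2.3 F [0.2 1.6 0.6] w 0.432 jaw ang -15.93 tooly [ 0.001  0.001 -1.   ]
scene x 39 [(-95, 121, 111), (-89, 135, 138), (-83, 135, 137), (-77, 136, 137), (-71, 136, 137), (-65, 136, 136), (-59, 136, 135), (-53, 135, 144), (-47, 135, 173), (-41, 137, 138), (-35, 133, 134), (-29, 135, 134), (-23, 135, 136), (-17, 138, 137), (-11, 136, 132), (-5, 132, 121), (13, 122, 176), (31, 119, 97), (49, 152, 178)]
scene x -39 [(-89, 137, 140), (-83, 136, 137), (-77, 137, 138), (-53, 137, 108), (-35, 140, 115), (13, 121, 174), (19, 121, 172), (25, 119, 135), (31, 118, 94), (37, 122, 121), (49, 152, 174)]
```

Emit:
{"name": "jog_arm", "arguments": {"steps": [[[-0.0004, -0.0013, 0, 0, 0, 0], [-0.0007, -0.0025, 0, 0, 0, 0], [-0.0011, -0.0038, 0, 0, 0, 0], [-0.0014, -0.005, 0, 0, 0, 0], [-0.0018, -0.0063, 0, 0, 0, 0], [-0.0022, -0.0075, -0.0003, 0, 0, 0], [-0.0025, -0.0088, -0.0003, 0, 0, 0], [-0.0029, -0.01, -0.0003, 0, 0, 0], [-0.0032, -0.0113, -0.0006, 0, 0, 0], [-0.0036, -0.0125, -0.0006, 0, 0, 0], [-0.004, -0.0138, -0.0006, 0, 0, 0], [-0.0043, -0.015, -0.0008, 0, 0, 0], [-0.0047, -0.0163, -0.0008, 0, 0, 0], [-0.005, -0.0175, -0.0008, 0, 0, 0], [-0.0054, -0.0188, -0.001, 0, 0, 0], [-0.0058, -0.02, -0.001, 0, 0, 0], [-0.0061, -0.0213, -0.001, 0, 0, 0], [-0.0065, -0.0225, -0.001, 0, 0, 0], [-0.0068, -0.0238, -0.001, 0, 0, 0], [-0.0072, -0.025, -0.001, 0, 0, 0]]]}}

```text
t: 15.48
tcp_pos: [0.5652, 0.0428, 0.1241]
ee_rot: [0.426, -0.425, 0.565, -0.564]
wrist_force: [0.2, 0.9, -0.5]
gripper_width: 0.43
```

Run:
```python
from h import *
rep()
prof(('scene',))
p=load('scene')[0]; cv2.imwrite('pics/s4.png',cv2.resize(p[140:260,240:390],None,fx=5,fy=5,interpolation=2)[...,::-1])
```

```text
t 15.48 tcp [0.5652 0.0428 0.1241] ledge xy mm 0.3 -24.1 F [ 0.2  0.9 -0.5] w 0.430 jaw ang -15.94 tooly [ 0.001  0.001 -1.   ]
scene x 39 [(-95, 135, 136), (-89, 134, 137), (-83, 137, 133), (-77, 136, 166), (-71, 134, 193), (-65, 134, 134), (-59, 138, 134), (-53, 135, 132), (-47, 137, 136), (-41, 136, 134), (-35, 135, 133), (-29, 133, 128), (-11, 124, 173), (-5, 121, 173), (7, 125, 177), (31, 122, 95), (49, 152, 179)]
scene x -39 [(-71, 138, 118), (-17, 118, 172), (-11, 118, 167), (-5, 118, 169), (1, 119, 167), (7, 120, 163), (13, 118, 170), (19, 118, 172), (25, 119, 162), (31, 117, 93), (37, 121, 121), (49, 152, 168)]
```

View pics/s4.png

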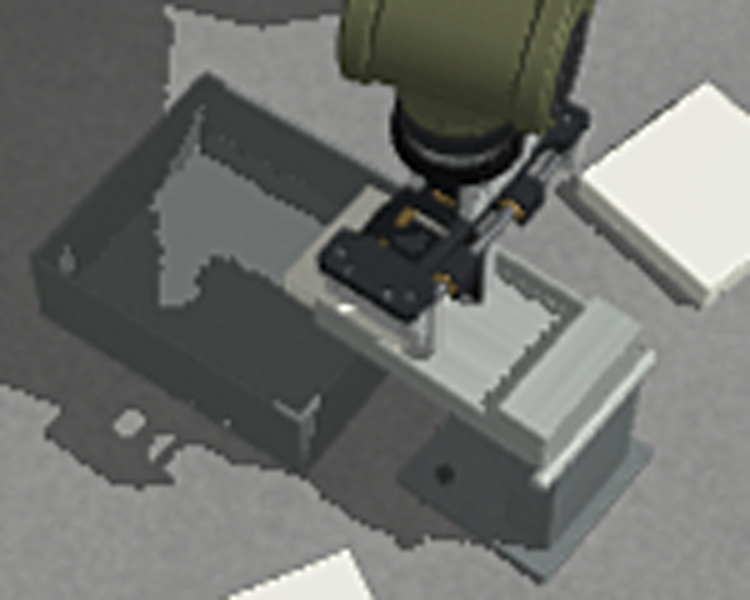

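The picture shows the tile overhanging the lip by about 25 mm (crop 300,270) with the fingers square behind it. Next I push it over.

Emit:
{"name": "jog_arm", "arguments": {"steps": [[[-0.0004, -0.0015, 0, 0, 0, 0], [-0.001, -0.0035, 0, 0, 0, 0], [-0.0016, -0.0058, 0, 0, 0, 0], [-0.0023, -0.0082, 0, 0, 0, 0], [-0.003, -0.0106, 0, 0, 0, 0], [-0.0037, -0.013, 0, 0, 0, 0], [-0.0044, -0.0154, 0, 0, 0, 0], [-0.0051, -0.0178, 0, 0, 0, 0], [-0.0058, -0.0202, 0, 0, 0, 0], [-0.0065, -0.0226, 0, 0, 0, 0], [-0.0072, -0.025, 0, 0, 0, 0], [-0.0079, -0.0274, 0, 0, 0, 0], [-0.0086, -0.0298, 0, 0, 0, 0], [-0.0093, -0.0322, 0, 0, 0, 0], [-0.01, -0.0346, 0, 0, 0, 0], [-0.0107, -0.037, 0, 0, 0, 0], [-0.0113, -0.0394, 0, 0, 0, 0]]]}}

```text
t: 16.95
tcp_pos: [0.5537, 0.003, 0.1241]
ee_rot: [0.426, -0.425, 0.565, -0.564]
wrist_force: [0.4, 0.0, -0.2]
gripper_width: 0.431
```

Run:
```python
from h import *
rep()
prof(('scene',))
p=load('scene')[0]; cv2.imwrite('pics/s5.png',cv2.resize(p[140:260,240:390],None,fx=5,fy=5,interpolation=2)[...,::-1])
```

```text
t 16.95 tcp [0.5537 0.003  0.1241] ledge xy mm 0.3 -65.5 F [ 0.4  0.  -0.2] w 0.431 jaw ang -15.94 tooly [ 0.001  0.001 -1.   ]
scene x 39 [(-83, 131, 102), (-59, 131, 136), (-53, 133, 149), (-47, 122, 173), (-35, 122, 175), (-17, 119, 177), (7, 121, 176), (25, 122, 170), (31, 118, 115), (37, 123, 103), (49, 154, 179)]
scene x -39 [(-59, 121, 167), (-53, 119, 171), (-47, 119, 168), (-41, 120, 166), (-35, 118, 167), (-29, 120, 166), (-23, 119, 170), (-17, 118, 167), (-11, 119, 168), (-5, 120, 157), (1, 118, 168), (7, 121, 168), (13, 119, 168), (19, 122, 171), (25, 120, 154), (31, 120, 94), (37, 120, 122), (49, 151, 172)]
```

View pics/s5.png

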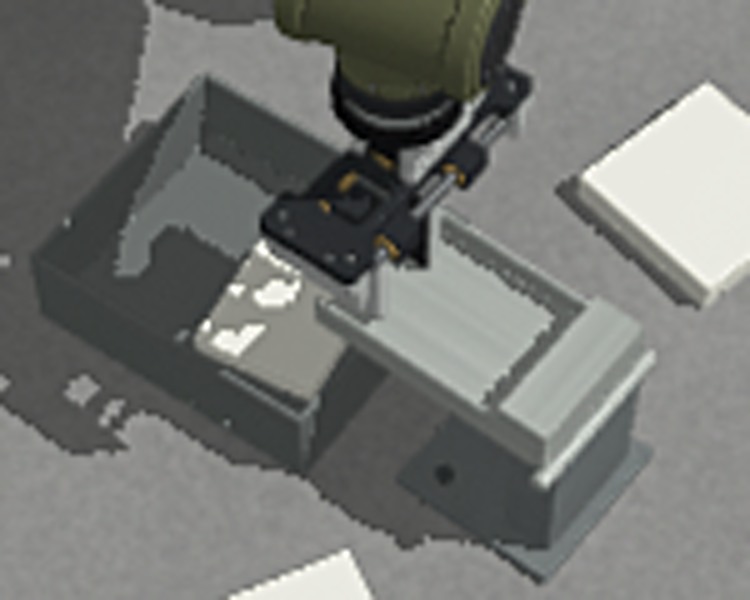

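The picture shows the tile off the ledge and inside the tub (crop 275,320), so I'll retract straight up and check how it lies.

Emit:
{"name": "jog_arm", "arguments": {"steps": [[[0, 0, 0.01, 0, 0, 0], [0, 0, 0.03, 0, 0, 0], [0, 0.01, 0.06, 0, 0, 0], [0, 0.03, 0.09, 0, 0, 0], [-0.01, 0.06, 0.1, 0, 0, 0], [-0.03, 0.09, 0.1, 0, 0, 0], [-0.05, 0.12, 0.1, 0, 0, 0], [-0.07, 0.15, 0.1, 0, 0, 0], [-0.09, 0.18, 0.1, 0, 0, 0], [-0.11, 0.21, 0.1, 0, 0, 0], [-0.13, 0.24, 0.1, 0, 0, 0], [-0.14, 0.26, 0.1, 0, 0, 0], [-0.14, 0.26, 0.1, 0, 0, 0], [-0.14, 0.26, 0.1, 0, 0, 0]]]}}

```text
t: 18.17
tcp_pos: [0.4133, 0.2633, 0.2248]
ee_rot: [0.427, -0.426, 0.564, -0.564]
wrist_force: [0.3, -0.9, -0.1]
gripper_width: 0.43
```

Run:
```python
from h import *
rep()
a=[load('top')]; import numpy as np
z0=cv2.imread('pics/top0.png'); s0=cv2.imread('pics/scene0.png')
t,_=cap('top'); s,_=cap('scene')
for n in('top','scene'):
    p,d,K,T=load(n); W=cloud(d,K,T); lx=(W[...,:2]-O)@X*1e3; ly=(W[...,:2]-O)@Y*1e3
    m=(abs(lx)<85)&(ly<-100)&(ly>-290)&(W[...,2]<.06)&(W[...,2]>-.01)&(p.min(-1)>115)
    q=W[m]; print(n,m.sum(),'ledge x',np.percentile(lx[m],[3,97]),'y',np.percentile(ly[m],[3,97]),'z',np.percentile(q[:,2],[5,50,95]))
for nm,b,(x0,x1,y0,y1) in(('beaker t',0,(432,475,235,270)),('sieve t',0,(430,472,188,228)),('bottle t',0,(178,216,175,210)),('tub t',0,(360,412,180,262)),('tub s',1,(240,300,150,235)),('bottle s',1,(430,470,240,290))):
    A=(z0,s0)[b][y0:y1,x0:x1]; B=(t,s)[b][y0:y1,x0:x1,::-1]
    ga,gb=[cv2.Laplacian(cv2.GaussianBlur(cv2.cvtColor(np.ascontiguousarray(i),6),(3,3),0),cv2.CV_32F) for i in(A,B)]
    print(nm,'shift px',cv2.phaseCorrelate(ga,gb), 'mean diff',np.abs(A.astype(int)-B).mean().round(1))
o=np.vstack([cv2.resize(x[y0:y1,x0:x1],(700,297)) for x,(x0,x1,y0,y1) in((t,(170,500,130,270)),(s,(170,500,120,260)))])
cv2.imwrite('pics/end.png',o[...,::-1])
```

```text
t 18.17 tcp [0.4133 0.2633 0.2248] ledge xy mm -206.5 146.0 F [ 0.3 -0.9 -0.1] w 0.430 jaw ang -15.82 tooly [ 0.002  0.001 -1.   ]
top 650 ledge x [-32.87228345  52.386723  ] y [-194.15247703 -113.72733636] z [0.01768481 0.02325552 0.02790194]
scene 562 ledge x [-27.98869849  55.79011719] y [-192.10881434 -104.66335916] z [0.01264045 0.0218144  0.0271113 ]
beaker t shift px ((0.5703616788911354, 0.042957157043989724), 0.8868306168803463) mean diff 3.7
sieve t shift px ((0.5573485610693325, -0.0421449165573442), 0.8535547198851904) mean diff 3.9
bottle t shift px ((0.21116768310356449, 0.11384175111441408), 1.005541016658147) mean diff 4.2
tub t shift px ((0.05002631415510095, 0.5228698018915665), 0.2839906976056197) mean diff 12.7
tub s shift px ((0.4062402945505035, -0.09258051410851209), 0.31191049999660914) mean diff 14.3
bottle s shift px ((-0.06929369931460627, -0.054551586881082414), 0.7765067319869995) mean diff 0.7
```

View pics/end.png

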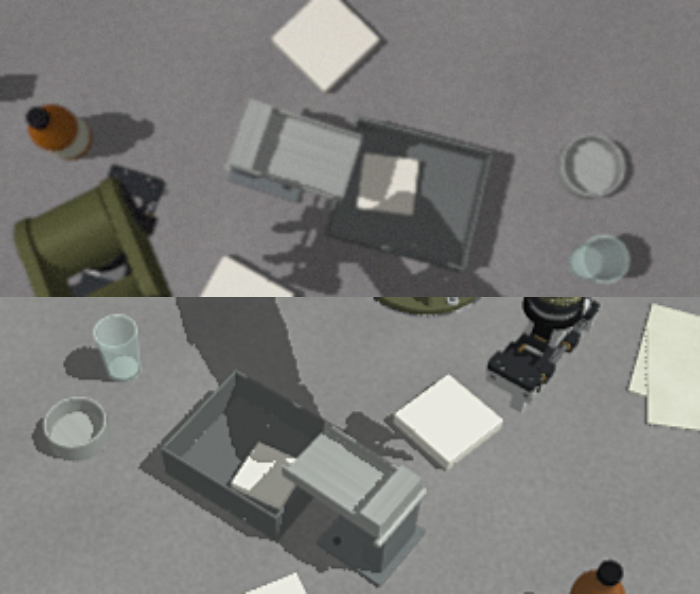

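The tile lies flat on the tub floor, with its top at z of about 23 mm (5 + 18). The bystanders are in place and the arm is clear.

```bash
python3 -c "
from workcell import bot
print(bot.sign_off())"
```

```text
the job is handed in; nothing more can be done
None
```

The tile is in the tub, and I handed the job in at about 18 s of the 67 s allowed. I pressed on its top and drew it about 73 mm forward, until its back edge was roughly 39 mm clear of the hood. Then I set the fingers down behind it and pushed it over the lip.

- **Forces:** pressing and drawing read up to 9.5 N vertically, about 10 N in all, and pushing read under 2 N. These readings come only at the end of each move, so I did not see peaks in between.
- **Tile:** in the last images it lies flat on the tub floor with its top at about 22–23 mm, which matches 5 mm of floor plus 18 mm of tile.
- **Bystanders:** the bottle, beaker and sieve shifted by less than 0.6 px between the first and last pictures, which is image noise.
- **Tub:** the same check gave about 0.5 px, but it is weak there because the tile and shadows changed the picture. By eye the tub stands where it was.
- **Arm:** the gripper was clear of everything and reading about 1 N, which is sensor noise.

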